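Clamp damp coasters in the star-wheel press

ROBOT

A 6-joint arm with a two-finger parallel gripper is mounted at the origin on a cart in front of the work surface, level with it; the furniture and walls round the work are solid. World frame = base frame: x ahead of the robot, y to its left, z up, the work surface at z = 0. Lengths are in m, angles in rad, forces in N, time in s.
With the tool pointing down it reaches from about 0.35 to 0.85 m from the base axis. Payload 8.1 kg.
Tool frame: the origin (TCP) lies at the very end of the fingers, on their centre line; the grasp point (between the pads) lies 19 mm behind it; z points along the fingers, y is the line along which they close (so a half turn about z gives the same grasp; the last joint's range is limited). The gripper opens to 93 mm and grips with 3 to 60 N. Pads are 15 mm wide; open, the fingers measure 128 mm over their backs; the gripper's body (75 mm by 188 mm) begins 65 mm behind the grasp point.
Start: joints at [1.208, 0.13, 1.488, -0, 1.523, -0.085], TCP at [0.165, 0.577, 0.219] pointing down, gripper open.
Joint ranges: [-2.96, 2.96], [-0.89, 2.26], [0.02, 2.5], [-1.34, 4.48], [0, 2.73], [-2.66, 2.66]. Speed limits (rad/s): [2.39, 2.39, 2.79, 3.14, 3.14, 3.14].

INTERFACE

Orientations are given as a rotation vector (axis times angle).
In Python, from plant import read_state, eyes, workorder gives the robot as it stands. The module is installed in compiled form; this text tells all that it offers.
- The arm moves only by the tool play_rows, never from a script. Its argument "targets" is one flat list of numbers, 4 for each row, row after row: the shift along the tool's x, y, z in cm, then the turn about the tool's z in degrees. In form: [dx, dy, dz, roll, dx, dy, dz, roll, ...]. A call has 1 to 8 rows; each row is the pose to reach, as a shift and turn from the pose commanded when the call began, along the tool's axes at that moment; what a row does not reach only later rows make up. A row lasts 1/12 s, in which the tool goes at most 41.7 mm and 7.16 degrees, less where a joint would pass 70% of its speed; a pose out of reach is approached as far as the arm can. A call with a gripper value outside its range is refused whole. "grip" is the finger opening in cm, from 0 to 9.3, set as the call begins (left out, the last holds). The fingers move at their own pace and stop on an object; "grip_force" is the grip in N (left out, the last holds). Time passes only in rows, so rows that repeat a pose let the fingers close. It gives the time, the measured TCP pose, the force, the opening and the grip force at its end, in the units of the state.
- read_state(): the state, without advancing time (a new reading comes with each control period).
- eyes.read_camera(name): name is "side" or "top"; returns a dict with "image" (480x640x3 uint8, red, green, blue), "vfov" (degrees; the focal length in pixels is half the picture's height over the tangent of half this angle, whatever the lens; pixels are square), "cx", "cy" (the principal point, pixels), "k1" (the pictures are not rectified: a ray, as slopes to the right and down, at radius r is drawn at 1 + k1 r^2 times it, then the intrinsics apply), "cam_to_world" (4x4, takes a point from camera to world coordinates). Camera axes: x right, y up, looking along -z (the intrinsics and any distortion apply to the point x, -y, -z); pixel columns grow to the right and rows downward; lengths in m; the calibration is good to about 2 mm. A picture is of the moment at which its call begins. There is no depth.
- workorder.close_job(): hands the job in; it is judged then, once.
The state is a dict: "t": time; "q": joint angles; "dq": joint speeds; "joint_torque": joint torques, N m; "tool_pos": TCP position; "orientation": TCP orientation; "force": force on the tool from outside, world axes, zero at the start; "wrist_torque": the same for the moment, N m; "opening": finger opening in m; "gripper_force": force on a finger pad.
Only numpy, scipy, OpenCV 4.12 (cv2) and the standard library are available. Lean on these libraries where they do the work, as an engineer would, in place of code of your own. Each camera call takes 0.05 s, during which the arm holds its last target. There are 200 camera calls.

TASK

Clamp the two damp coasters flat to dry: slide their tray fully home against the stop under the press plate, then turn the star wheel on top clockwise, spoke after spoke, until you feel the plate grip the coasters firmly (about 30 N of clamping), and leave it clamped. Do not overtighten it, and leave the glass, the bitters bottle and the jigger where they stand.

Things in the scene. Friction and masses are not known exactly. Their poses are not given: they have to be found in the camera images.
- bed: fixed wooden bed of the press, 210 x 112 mm, top 26 mm over its origin; its height differs by up to 5 mm. Origin: under the press spindle. +x is the way the tray slides home, z up. Two rails (inner faces 100 mm apart, 11 mm high) guide the tray; a brass stop at x = +52 mm ends its travel.
- tray: loose steel tray, 0.3 to 0.65 kg, 104 x 96 mm, rim 12 mm high, sliding on the bed between the rails; origin mid underside, axes as the bed. A tongue 30 mm wide, 6 mm thick runs to -x and carries the knob. Home: its edge touches the stop, its origin at x = 0 of the bed; it starts 55 to 85 mm out (x negative). Sliding it takes 3 to 9 N.
- tray_knob (a point): top of the upright black knob (18 mm diameter, 38 mm tall above the tongue), 150 mm from the tray's origin along its -x; grip it from above or push it. At home it lies 150 mm from the wheel's axis.
- wheel_hub (a point): centre of the star wheel, on its vertical axis, at spoke height (185 mm over the worktop). Six level round spokes, 10 mm thick, 60 degrees apart, reach 90 mm out, with 18 mm balls at the ends; the frame turns with the wheel, z up, x along the spoke with the red ball. Hub 48 mm across, 18 mm above spoke centres; crossbeam and its brass nuts lie 22 mm and more below them.
- star_wheel (a joint): wheel angle, rad, 0 to 6.2, grows clockwise from above; starts 0 to 0.6; 1 rad lowers the plate 7 mm. It stays where it is left. Turning freely takes about 0.28 N m (4 N at 72 mm from the axis); each 10 N of clamping adds 0.07 N m (1 N at 72 mm), so 30 N of clamping is felt as 0.49 N m, 7 N at 72 mm, while it turns; less once it stands still; meeting a spoke may knock 8 N for a moment.
- plate_face (a point): middle of the metal underside of the press plate (80 x 74 mm), 73 mm above the worktop at wheel angle 0. Its black rubber pad (70 x 64 mm) stands 1 to 7 mm proud below it, set differently each time and not measured. The plate is sprung: once the pad touches, clamping grows by about 30 N per mm of further lowering, 0.2 N per milliradian of the wheel.
- plate: the press plate with its pad; origin as plate_face.
- low_coaster: lower wooden coaster, 90 x 84 x 9 mm, loose in the tray, whose floor is 6 mm thick; origin at the middle of its underside.
- top_coaster: upper wooden coaster, 90 x 84 x 9 mm, lying on the lower one; origin at the middle of its underside. The plate's pad presses on it: 12 to 50 N is a firm grip, above 70 N the coasters crack.
- tumbler: glass tumbler, 70 mm across, 87 mm tall, a bystander; origin under its middle.
- bitters: small bitters bottle, 39 mm across, 100 mm tall, a bystander; origin under its middle.
- jigger: steel double jigger, 43 mm across, 88 mm tall, a bystander; origin under its middle.
Mind the look-alikes: they are no part of the job. Leave any orange or yellow look-alike of the top_coaster alone.

How it is judged:
On the way, in this order (a step that is already met when the one before it is completed fails the run):
1. the tray is home against the stop, before the plate touches the coasters (x of tray in the frame of bed above -0.005 m and contact force between plate and top_coaster below 0.5 N), for 0.2 s.
2. the plate grips the coasters firmly (contact force between plate and top_coaster above 12 N), for 0.2 s.
At the end, for the whole second after the job is handed in: The tray is within 5 mm of the stop with both coasters in it (within 10 mm of its middle), the plate clamps the upper coaster with 12 to 50 N, and the wheel is at rest (x of tray in the frame of bed above -0.005 m and contact force between plate and top_coaster between 12 and 50 N and horizontal distance between each of top_coaster, low_coaster and tray below 0.01 m and velocity of joint star_wheel between -0.05 and 0.05 rad/s); the robot touches nothing.
It fails at once if the press is overtightened: more than 70 N on the coasters (contact force between plate and top_coaster above 70 N).
It fails at once if a bystander (tumbler, bitters bottle, jigger) is moved more than 30 mm (distance of any of tumbler, bitters, jigger from where it was at the start of the episode above 0.03 m).
It also fails if it takes over 72 s, if anything falls off the work surface, if the arm or the gripper's body presses on something with over 40 N, if the wrist force passes 120 N, or if a joint passes its speed limit or range.

## Working session

There is one attempt and no reset: what is moved stays moved. The work goes in short steps, Python scripts to look and compute and a tool call to move; the robot and the scene stay as the last step left them, time stands still between calls to the robot, and variables do not carry over. Pictures are saved under pics/ and viewed, at most 10 in all, crops included, and the job is handed in when it is done.

Besides the shell and the picture viewer there is one more tool, called after "Request:" in YAML: its name, and indented under it one key for each argument. play_rows: Moves the arm, as the interface text tells. Its arguments: {"type":"object","properties":{"targets":{"type":"array"},"grip":{"type":"number"},"grip_force":{"type":"number"}},"required":["targets"]}

```bash
mkdir -p pics
cat > h.py <<'E'
import numpy as np, cv2
from plant import read_state, eyes, workorder
from scipy.spatial.transform import Rotation as R
def cam(n,save=None):
    c=eyes.read_camera(n)
    if save: cv2.imwrite('pics/'+save,c['image'][:,:,::-1])
    return c
def ray(c,u,v):
    h=c['image'].shape[0]; f=h/2/np.tan(np.radians(c['vfov'])/2)
    K=np.array([[f,0,c['cx']],[0,f,c['cy']],[0,0,1]])
    p=cv2.undistortPoints(np.array([[[u,v]]],float),K,np.array([c['k1'],0,0,0,0.]))[0,0]
    M=np.array(c['cam_to_world']); d=M[:3,:3]@np.array([p[0],-p[1],-1]); return M[:3,3],d
def onz(c,u,v,z):
    o,d=ray(c,u,v); return o+d*(z-o[2])/d[2]
def proj(c,P):
    h=c['image'].shape[0]; f=h/2/np.tan(np.radians(c['vfov'])/2)
    M=np.array(c['cam_to_world']); q=M[:3,:3].T@(np.array(P)-M[:3,3]); x,y=q[0]/-q[2],-q[1]/-q[2]; s=1+c['k1']*(x*x+y*y)
    return c['cx']+f*x*s,c['cy']+f*y*s
def st():
    s=read_state(); print(round(s['t'],2),'pos',np.round(s['tool_pos'],4),'F',np.round(s['force'],1),'T',np.round(s['wrist_torque'],2),'open',round(s['opening'],4)); print('R',np.round(R.from_rotvec(s['orientation']).as_matrix(),3).tolist()); return s
E
python3 - <<'E'
from h import *
for n in('top','side'):
    c=cam(n,n+'0.png'); print(n,c['vfov'],c['cx'],c['cy'],c['k1'],np.round(c['cam_to_world'],3).tolist())
s=st();print(s['q'])
E
```

```text
top 48.78717894248324 323.59650324457635 237.9343496063618 0.04108053659591537 [[-0.007, 0.999, -0.054, 0.424], [-1.0, -0.007, 0.002, 0.009], [0.001, 0.054, 0.999, 1.611], [0.0, 0.0, 0.0, 1.0]]
side 47.41490858271948 316.02315755136016 235.84532408504782 -0.012670974051181205 [[-0.999, 0.003, -0.034, 0.481], [-0.028, -0.634, 0.773, 0.933], [-0.019, 0.773, 0.634, 0.885], [0.0, 0.0, 0.0, 1.0]]
0.1 pos [0.1643 0.5766 0.2177] F [ 0.5 -0.3 -0.1] T [-0.02 -0.06 -0.02] open 0.0932
R [[-0.962, 0.274, -0.001], [0.274, 0.962, -0.001], [0.0, -0.002, -1.0]]
[ 1.20761381e+00  1.31053377e-01  1.48913666e+00  1.47705931e-05
  1.52297089e+00 -8.54022835e-02]
```

View pics/top0.png

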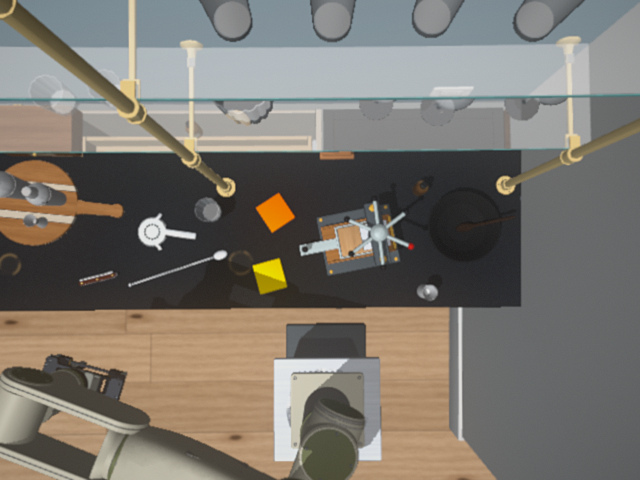

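View pics/side0.png

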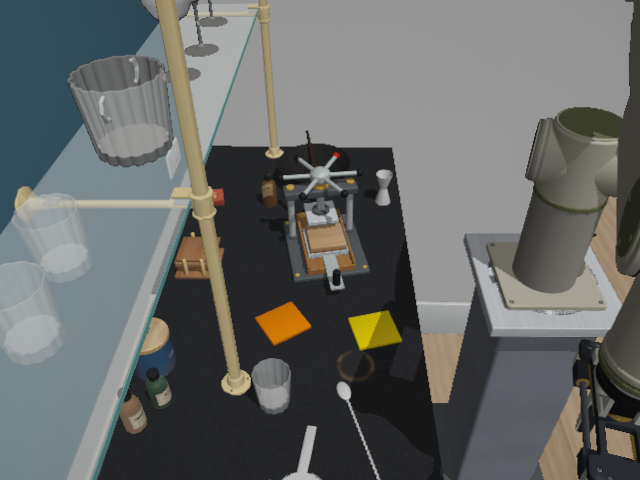

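Top view: the press wheel hub is at about (379,233), its red ball at (411,246), the tray knob at (305,249), bitters (422,187), jigger (428,292) and tumbler (208,210). In the side view the hub is at (320,173), the knob at (336,277), and the orange (283,323) and yellow (375,330) sheets are look-alikes. The coasters to clamp are the wooden ones in the tray, at (352,240) top and (325,237) side. A close crop will check this.

Run:
```python
from h import *
c=cam('top'); s=cam('side')
a=cv2.resize(c['image'][170:310,285:445],None,fx=4,fy=4,interpolation=cv2.INTER_CUBIC)
b=cv2.resize(s['image'][140:300,255:405],None,fx=3.7,fy=3.7,interpolation=cv2.INTER_CUBIC)
cv2.imwrite('pics/ct.png',a[:,:,::-1]);cv2.imwrite('pics/cs.png',b[:,:,::-1])
for n,k,(x0,y0,x1,y1) in(('top',c,(285,170,445,310)),('side',s,(255,140,405,300))):
    I=k['image'].astype(int)[y0:y1,x0:x1]
    red=(I[...,0]>140)&(I[...,1]<60)&(I[...,2]<60); y,x=np.nonzero(red); p=(x.mean()+x0,y.mean()+y0); print(n,'red',p,len(x),onz(k,*p,.185))
print('hub top', onz(c,379,233,.203), 'side',onz(s,320,173,.203))
```

```text
top red (np.float64(410.36842105263156), np.float64(246.26315789473682)) 19 [ 0.47751243 -0.22733759  0.185     ]
side red (np.float64(336.1764705882353), np.float64(154.2941176470588)) 17 [ 0.4771774  -0.23702978  0.185     ]
hub top [ 0.51281604 -0.14145851  0.203     ] side [ 0.51433639 -0.12447586  0.203     ]
```

View pics/ct.png

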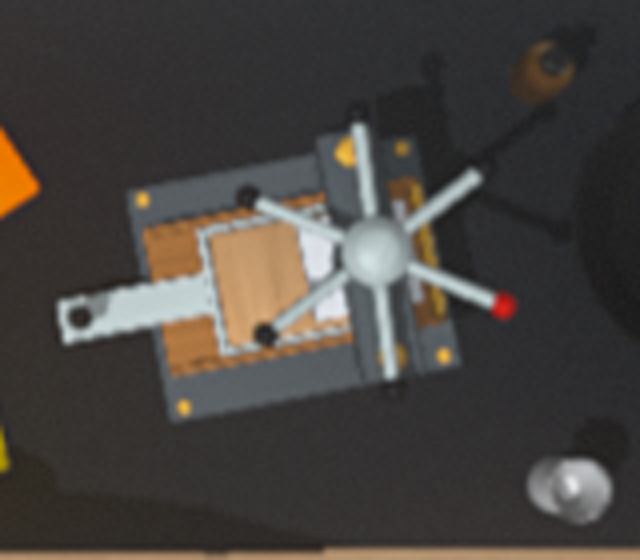

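View pics/cs.png

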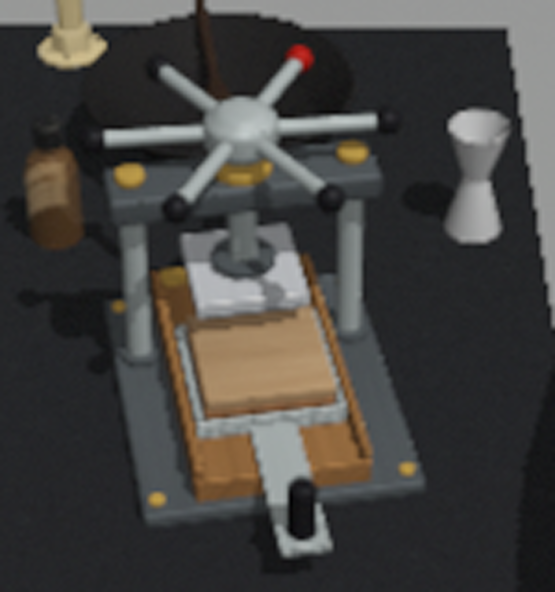

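The close crop confirms it: the red ball is at (504,305), the other five balls are black, the knob top is at (80,315), and the wooden coasters sit in the steel tray.

Run:
```python
from h import *
c=cam('top'); s=cam('side')
t=lambda u,v:(u/4+285-.375,v/4+170-.375); sd=lambda u,v:(u/3.7+255-.36,v/3.7+140-.36)
def tri(p,q):
    o1,d1=ray(c,*p);o2,d2=ray(s,*q);d1/=np.linalg.norm(d1);d2/=np.linalg.norm(d2)
    k=np.linalg.lstsq(np.c_[d1,-d2],o2-o1,rcond=None)[0];a,b=o1+k[0]*d1,o2+k[1]*d2
    return np.round((a+b)/2,4),round(np.linalg.norm(a-b),4)
B=[onz(c,*t(*p),.185) for p in((504,305),(484,168),(360,115),(248,196),(264,334),(392,386))]
S=[onz(s,*sd(*p),.185) for p in((301,57),(158,68),(92,137),(177,207),(331,199),(390,121))]
for X in(B,S):
    h=np.mean(X,0); print('hub',h.round(4)); 
    for b in X: print(b.round(4),np.linalg.norm(b-h).round(4),np.degrees(np.arctan2(*(b-h)[1::-1])).round(1))
k=tri(t(80,315),sd(302,487)); print('knob',k, onz(c,*t(80,315),.07))
h=(np.mean(B,0)+np.mean(S,0))/2
print('axis',np.degrees(np.arctan2(*(h-k[0])[1::-1])), 'dist',np.linalg.norm((h-k[0])[:2]))
# bed corner nuts in top crop, z ~ unknown low (0.01)
N=[onz(c,*t(*p),.012) for p in((142,199),(402,148),(445,355),(184,407))]
for n in N: print(n.round(4))
print('dir',np.degrees(np.arctan2(*(N[1]-N[0])[1::-1])),np.degrees(np.arctan2(*(N[2]-N[3])[1::-1])))
for n,p in(('bitters',(545,60)),('jig',(570,485))): print(n,onz(c,*t(*p),.09))
```

```text
hub [ 0.516  -0.1419  0.185 ]
[ 0.4786 -0.228   0.185 ] 0.094 -113.5
[ 0.5713 -0.216   0.185 ] 0.0925 -53.3
[ 0.608  -0.1327  0.185 ] 0.0924 5.7
[ 0.5535 -0.0564  0.185 ] 0.0934 66.3
[ 0.4602 -0.0662  0.185 ] 0.094 126.4
[ 0.4246 -0.1519  0.185 ] 0.092 -173.7
hub [ 0.5154 -0.1458  0.185 ]
[ 0.4776 -0.2335  0.185 ] 0.0955 -113.3
[ 0.5722 -0.2198  0.185 ] 0.0933 -52.5
[ 0.6094 -0.1369  0.185 ] 0.0944 5.4
[ 0.5521 -0.0604  0.185 ] 0.0929 66.7
[ 0.4597 -0.0689  0.185 ] 0.095 125.9
[ 0.4212 -0.1551  0.185 ] 0.0946 -174.3
knob (array([0.4773, 0.0616, 0.0701]), np.float64(0.0012)) [0.47789172 0.06161442 0.07      ]
axis -79.41178374874038 dist 0.2089853752003708
[0.5675 0.0161 0.012 ]
[ 0.6049 -0.1814  0.012 ]
[ 0.4477 -0.2117  0.012 ]
[ 0.4099 -0.0144  0.012 ]
dir -79.29477476847667 -79.1619378554844
bitters [ 0.6590936  -0.27614951  0.09      ]
jig [ 0.35313384 -0.28865804  0.09      ]
```

Request:
play_rows:
  targets: [-42.5, -37.4, 0, 63.4, -42.5, -37.4, 0, 63.4, -42.5, -37.4, 0, 63.4, -42.5, -37.4, 0, 63.4, -42.5, -37.4, 0, 63.4, -42.5, -37.4, 0, 63.4, -42.5, -37.4, 0, 63.4, -42.5, -37.4, 0, 63.4]
  grip: 0

```text
t: 0.97
tool_pos: [0.3454, 0.2949, 0.2188]
orientation: [1.88, 2.516, 0.001]
force: [1.3, -0.2, 0.0]
opening: 0.044
gripper_force: 0.0
```

```bash
cat >> h.py <<'E'
def to(P,yang=None,quiet=False):
    s=st(); M=R.from_rotvec(s['orientation']).as_matrix(); d=M.T@(np.array(P)-s['tool_pos'])*100
    a=np.degrees(np.arctan2(M[1,1],M[0,1])); r=0 if yang is None else (a-yang+180)%360-180
    print('shift',d.round(2),'roll',round(r,1),'yang',round(a,1),'q6',round(s['q'][5],2))
hub=np.array([.516,-.143]); dr=np.array([.186,-.983])
E
python3 -c "
from h import *
to([.470,.101,.22],10.7)"
```

```text
0.97 pos [0.3454 0.2949 0.2188] F [ 1.3 -0.2  0. ] T [-0.03  0.01 -0.02] open 0.044
R [[-0.283, 0.959, 0.001], [0.959, 0.283, 0.0], [0.0, 0.001, -1.0]]
shift [-22.12   6.46  -0.12] roll 5.8 yang 16.5 q6 0.31
```

Request:
play_rows:
  targets: [-22.1, 6.5, 0, 5.8, -22.1, 6.5, 0, 5.8, -22.1, 6.5, 0, 5.8, -22.1, 6.5, 0, 5.8, -22.1, 6.5, 0, 5.8, -22.1, 6.5, 0, 5.8, -22.1, 6.5, 0, 5.8, -22.1, 6.5, 0, 5.8]

```text
t: 1.63
tool_pos: [0.4711, 0.1028, 0.2185]
orientation: [-2.002, -2.421, 0.0]
force: [-0.6, 0.5, 0.1]
opening: 0.0006
gripper_force: 0.0
```

```bash
python3 -c "
from h import *
to([.470,.101,.048],10.7)"
```

```text
1.63 pos [0.4711 0.1028 0.2185] F [-0.6  0.5  0.1] T [-0.08  0.05 -0.02] open 0.0006
R [[-0.188, 0.982, -0.001], [0.982, 0.188, 0.0], [0.0, -0.0, -1.0]]
shift [-0.16 -0.13 17.05] roll 0.1 yang 10.8 q6 -0.08
```

Request:
play_rows:
  targets: [-0.2, -0.1, 4, 0, -0.2, -0.1, 8, 0, -0.2, -0.1, 12, 0, -0.2, -0.1, 15, 0, -0.2, -0.1, 17, 0, -0.2, -0.1, 17, 0, -0.2, -0.1, 17, 0]

```text
t: 2.22
tool_pos: [0.4687, 0.1027, 0.048]
orientation: [-1.995, -2.424, 0.003]
force: [-0.2, 0.1, 0.8]
opening: 0.0005
gripper_force: 0.0
```

Run:
```python
from h import *
st(); c=cam('side'); 
b=cv2.resize(c['image'][140:340,255:455],None,fx=3,fy=3,interpolation=cv2.INTER_CUBIC); cv2.imwrite('pics/p1.png',b[:,:,::-1])
```

```text
2.22 pos [0.4687 0.1027 0.048 ] F [-0.2  0.1  0.8] T [-0.11  0.1  -0.04] open 0.0005
R [[-0.192, 0.981, -0.003], [0.981, 0.192, -0.0], [0.001, -0.003, -1.0]]
```

View pics/p1.png

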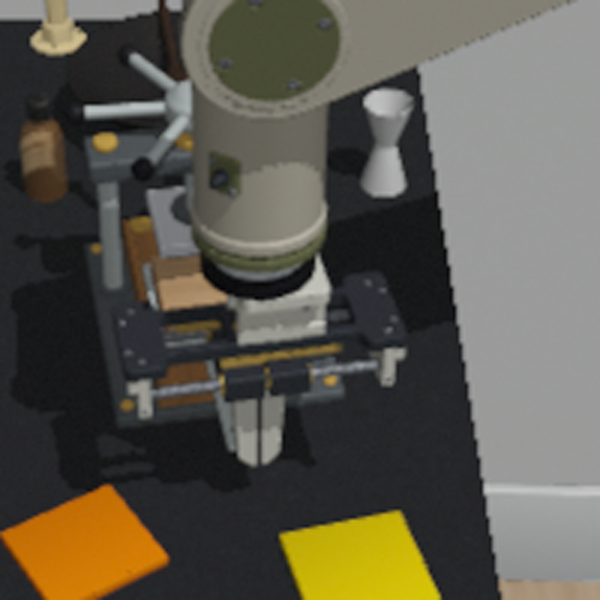

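The closed fingers are at (258,440), just behind the knob and in line with the slide. I'll push next.

Request:
play_rows:
  targets: [-1.5, 0, 0, 0, -2.5, 0, 0, 0, -3.2, 0, 0, 0, -4, 0, 0, 0, -4.8, 0, 0, 0, -5.6, 0, 0, 0, -6.4, 0, 0, 0, -7, 0, 0, 0]

```text
t: 2.93
tool_pos: [0.4837, 0.032, 0.0487]
orientation: [1.999, 2.423, -0.0]
force: [-1.0, 3.6, 2.6]
opening: 0.0005
gripper_force: 1.8
```

Request:
play_rows:
  targets: [-0.3, 0, 0, 0, -0.6, 0, 0, 0, -0.8, 0, 0, 0, -1.0, 0, 0, 0, -1.1, 0, 0, 0]

```text
t: 3.35
tool_pos: [0.4854, 0.0237, 0.0485]
orientation: [-1.997, -2.422, -0.003]
force: [-3.0, 15.0, 4.8]
opening: 0.0003
gripper_force: 7.7
```

Request:
play_rows:
  targets: [-0.1, 0, 0, 0, -0.2, 0, 0, 0, -0.3, 0, 0, 0, -0.3, 0, 0, 0]

```text
t: 3.68
tool_pos: [0.4858, 0.0235, 0.0486]
orientation: [-1.994, -2.42, -0.008]
force: [-2.5, 24.9, 5.5]
opening: 0.0006
gripper_force: 12.1
```

Force rose to 25 N with no further motion, so the tray is at the stop. Next I'll back off and lift.

Request:
play_rows:
  targets: [1.5, 0, 0, 0, 3.5, 0, 0, 0, 3.5, 0, -4, 0, 3.5, 0, -8, 0, 3.5, 0, -12, 0, 3.5, 0, -16, 0, 3.5, 0, -19.5, 0, 3.5, 0, -19.5, 0]

```text
t: 4.35
tool_pos: [0.4832, 0.0532, 0.2522]
orientation: [1.992, 2.416, 0.011]
force: [0.6, 0.3, 0.4]
opening: 0.0009
gripper_force: 0.0
```

Run:
```python
from h import *
c=cam('top'); s=cam('side')
# shelf edge: top image point (320,152)/(320,98); side edge points
for p in((320,152),(320,98)):
    o,d=ray(c,*p); n=np.cross(d,[0,1,0])
    for q in((265,0),(95,480),(230,100)):
        o2,d2=ray(s,*q); k=np.dot(n,o-o2)/np.dot(n,d2); print(p,q,(o2+k*d2).round(3))
a=cv2.resize(c['image'][170:310,285:445],None,fx=4,fy=4,interpolation=cv2.INTER_CUBIC);cv2.imwrite('pics/ct2.png',a[:,:,::-1])
to([.516,-.213,.24],90)
```

```text
(320, 152) (265, 0) [ 0.688 -0.747  0.406]
(320, 152) (95, 480) [0.679 0.718 0.445]
(320, 152) (230, 100) [ 0.685 -0.051  0.419]
(320, 98) (265, 0) [ 1.185 -4.794 -0.747]
(320, 98) (95, 480) [ 1.107  0.252 -0.506]
(320, 98) (230, 100) [ 1.158 -2.336 -0.663]
4.45 pos [0.4807 0.0532 0.2453] F [ 0.5 -0.8 -0. ] T [-0.1   0.02 -0.01] open 0.0004
R [[-0.191, 0.982, 0.004], [0.982, 0.191, -0.001], [-0.002, 0.004, -1.0]]
shift [-26.8   -1.61   0.57] roll -79.0 yang 11.0 q6 -0.19
```

View pics/ct2.png

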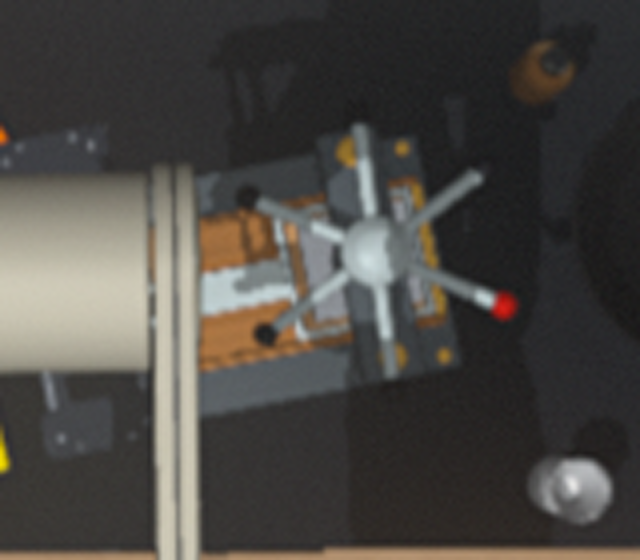

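The tray is home, with its front edge at the brass stop (430,255). The wheel hasn't moved: red ball still at (504,305). Next I'll move over to the gap behind the red spoke.

Request:
play_rows:
  targets: [-26.8, -1.6, 0, -79, -26.8, -1.6, 0, -79, -26.8, -1.6, 0, -79, -26.8, -1.6, 0, -79, -26.8, -1.6, 0, -79, -26.8, -1.6, 0, -79, -26.8, -1.6, 0, -79, -26.8, -1.6, 0, -79]

```text
t: 5.12
tool_pos: [0.5133, -0.2184, 0.2401]
orientation: [-0.707, -3.057, 0.003]
force: [0.5, -0.8, 1.0]
opening: 0.0007
gripper_force: 0.0
```

```bash
python3 -c "
from h import *
to([.516,-.213,.24],90)"
```

```text
5.12 pos [ 0.5133 -0.2184  0.2401] F [ 0.5 -0.8  1. ] T [-0.    0.   -0.01] open 0.0007
R [[-0.899, 0.439, -0.005], [0.439, 0.899, -0.001], [0.004, -0.003, -1.0]]
shift [-0.01  0.6   0.01] roll -26.0 yang 64.0 q6 -1.61
```

Request:
play_rows:
  targets: [0, 0.6, 0, -7, 0, 0.6, 0, -14, 0, 0.6, 0, -21, 0, 0.6, 0, -26, 0, 0.6, 0, -26, 0, 0.6, 0, -26]

```text
t: 5.62
tool_pos: [0.5167, -0.2069, 0.2414]
orientation: [-0.008, -3.138, -0.002]
force: [-0.8, 0.5, -0.1]
opening: 0.0005
gripper_force: 0.0
```

```bash
python3 -c "
from h import *
to([.516,-.213,.173],90)"
```

```text
5.62 pos [ 0.5167 -0.2069  0.2414] F [-0.8  0.5 -0.1] T [ 0.01 -0.03 -0.02] open 0.0005
R [[-1.0, 0.005, -0.003], [0.005, 1.0, 0.001], [0.003, 0.001, -1.0]]
shift [ 0.04 -0.62  6.84] roll -0.3 yang 89.7 q6 -2.04
```

Request:
play_rows:
  targets: [0, -0.6, 1.5, 0, 0, -0.6, 3, 0, 0, -0.6, 4.5, 0, 0, -0.6, 6, 0, 0, -0.6, 6.8, 0, 0, -0.6, 6.8, 0]

```text
t: 6.12
tool_pos: [0.5159, -0.2124, 0.1724]
orientation: [-0.007, -3.137, -0.003]
force: [0.0, 0.2, 0.6]
opening: 0.0009
gripper_force: 0.0
```

```bash
cat >> h.py <<'E'
def tq():
    s=read_state(); p=np.array(s['tool_pos']); v=(p[:2]-hub); F=s['force']; M=R.from_rotvec(s['orientation']).as_matrix()
    tau=v[0]*F[1]-v[1]*F[0]; T=s['wrist_torque'][2]
    print('t',round(s['t'],2),'th',round(np.degrees(np.arctan2(v[1],v[0]))%360,1),'r',round(np.hypot(*v)*1e3,1),'z',round(p[2],4),'yang',round(np.degrees(np.arctan2(M[1,1],M[0,1])),1),'F',np.round(F,1),'rxF',round(tau,3),'Mz',round(T,3),'sum',round(tau+T,3))
E
python3 -c "
from h import *
tq()"
```

```text
t 6.12 th 269.9 r 69.4 z 0.1724 yang 89.8 F [0.  0.2 0.6] rxF 0.001 Mz 0.016 sum 0.017
```

Request:
play_rows:
  targets: [0.36, 0.01, 0, 3, 0.73, 0.04, 0, 6, 1.09, 0.09, 0, 9, 1.45, 0.15, 0, 12, 1.8, 0.24, 0, 15, 2.15, 0.34, 0, 18, 2.49, 0.46, 0, 21, 2.83, 0.6, 0, 24]

```text
t: 6.78
tool_pos: [0.4903, -0.2082, 0.1769]
orientation: [0.662, 3.068, -0.003]
force: [3.3, -4.5, -3.8]
opening: 0.0003
gripper_force: 2.4
```

```bash
python3 -c "
from h import *
tq()"
```

```text
t 6.78 th 248.5 r 70.1 z 0.1769 yang 65.6 F [ 3.3 -4.5 -3.8] rxF 0.333 Mz 0.011 sum 0.344
```

Request:
play_rows:
  targets: [0.48, 0.02, 0, 4, 0.97, 0.07, 0, 8, 1.45, 0.15, 0, 12, 1.92, 0.27, 0, 16, 2.38, 0.42, 0, 20, 2.83, 0.6, 0, 24, 3.26, 0.81, 0, 28, 3.68, 1.06, 0, 32]

```text
t: 7.45
tool_pos: [0.4602, -0.1842, 0.177]
orientation: [1.484, 2.765, -0.004]
force: [-1.6, -7.5, 0.5]
opening: 0.0006
gripper_force: 3.0
```

```bash
python3 -c "
from h import *
tq()"
```

```text
t 7.45 th 216.4 r 69.4 z 0.177 yang 33.6 F [-1.6 -7.5  0.5] rxF 0.354 Mz -0.005 sum 0.349
```

Request:
play_rows:
  targets: [0.31, 0.01, 0, 2.5, 0.61, 0.03, 0, 5, 0.91, 0.06, 0, 7.5, 1.22, 0.11, 0, 10, 1.52, 0.17, 0, 12.5, 1.81, 0.24, 0, 15, 2.1, 0.32, 0, 17.5, 2.39, 0.42, 0, 20]

```text
t: 8.12
tool_pos: [0.45, -0.1618, 0.1769]
orientation: [1.941, 2.468, -0.004]
force: [-4.7, -5.6, 2.0]
opening: 0.0006
gripper_force: 3.0
```

Run:
```python
from h import *
tq()
s=cam('side'); b=cv2.resize(s['image'][160:270,265:375],None,fx=5,fy=5,interpolation=cv2.INTER_CUBIC); cv2.imwrite('pics/gap.png',b[:,:,::-1])
```

```text
t 8.12 th 195.9 r 68.6 z 0.1769 yang 13.6 F [-4.7 -5.6  2. ] rxF 0.278 Mz -0.017 sum 0.261
```

View pics/gap.png

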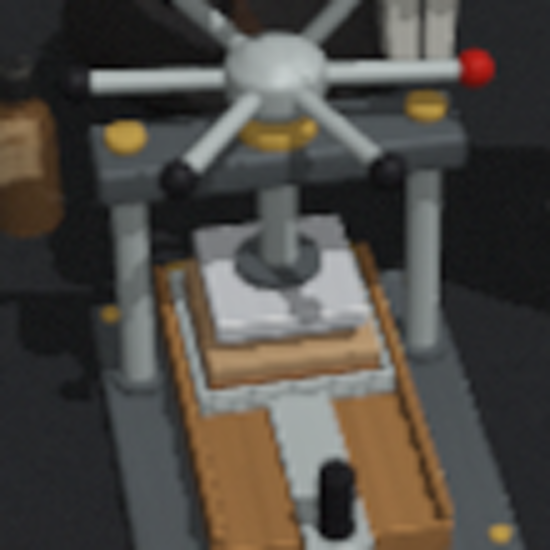

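The picture shows the red ball at (478,68) pushed by the fingers from behind. The plate at (285,290) is over the coaster in the homed tray, not obviously pressing. I'll go on by feel in 8° steps.

Request:
play_rows:
  targets: [0.12, 0, 0, 1, 0.24, 0, 0, 2, 0.36, 0.01, 0, 3, 0.48, 0.02, 0, 4, 0.6, 0.03, 0, 5, 0.72, 0.04, 0, 6, 0.84, 0.05, 0, 7, 0.96, 0.07, 0, 8]

```text
t: 8.83
tool_pos: [0.4483, -0.152, 0.1768]
orientation: [2.107, 2.328, -0.003]
force: [-4.0, -4.5, 2.4]
opening: 0.0003
gripper_force: 2.7
```

```bash
python3 -c "
from h import *
tq()"
```

```text
t 8.83 th 187.6 r 68.3 z 0.1768 yang 5.7 F [-4.  -4.5  2.4] rxF 0.27 Mz -0.07 sum 0.2
```

Request:
play_rows:
  targets: [0.12, 0, 0, 1, 0.24, 0, 0, 2, 0.36, 0.01, 0, 3, 0.48, 0.02, 0, 4, 0.6, 0.03, 0, 5, 0.72, 0.04, 0, 6, 0.84, 0.05, 0, 7, 0.96, 0.07, 0, 8]

```text
t: 9.5
tool_pos: [0.4479, -0.1423, 0.1767]
orientation: [2.264, 2.176, -0.003]
force: [-4.7, -4.5, 2.6]
opening: 0.0005
gripper_force: 2.8
```

```bash
python3 -c "
from h import *
tq()"
```

```text
t 9.5 th 179.4 r 68.1 z 0.1767 yang -2.3 F [-4.7 -4.5  2.6] rxF 0.307 Mz 0.002 sum 0.309
```

Request:
play_rows:
  targets: [0.12, 0, 0, 1, 0.24, 0, 0, 2, 0.36, 0.01, 0, 3, 0.48, 0.02, 0, 4, 0.6, 0.03, 0, 5, 0.72, 0.04, 0, 6, 0.84, 0.05, 0, 7, 0.96, 0.07, 0, 8]

```text
t: 10.17
tool_pos: [0.4489, -0.1326, 0.1767]
orientation: [2.411, 2.013, -0.003]
force: [-5.6, -3.0, 2.5]
opening: 0.0002
gripper_force: 2.8
```

```bash
python3 -c "
from h import *
tq()"
```

```text
t 10.17 th 171.2 r 67.9 z 0.1767 yang -10.3 F [-5.6 -3.   2.5] rxF 0.26 Mz 0.007 sum 0.267
```

Request:
play_rows:
  targets: [0.12, 0, 0, 1, 0.24, 0, 0, 2, 0.36, 0.01, 0, 3, 0.48, 0.02, 0, 4, 0.6, 0.03, 0, 5, 0.72, 0.04, 0, 6, 0.84, 0.05, 0, 7, 0.96, 0.07, 0, 8]

```text
t: 10.83
tool_pos: [0.4512, -0.123, 0.1766]
orientation: [2.545, 1.84, -0.003]
force: [-4.6, -2.2, 2.5]
opening: 0.0005
gripper_force: 2.8
```

```bash
python3 -c "
from h import *
tq()"
```

```text
t 10.83 th 162.9 r 67.8 z 0.1766 yang -18.3 F [-4.6 -2.2  2.5] rxF 0.238 Mz 0.018 sum 0.257
```

Request:
play_rows:
  targets: [0.12, 0, 0, 1, 0.24, 0, 0, 2, 0.36, 0.01, 0, 3, 0.48, 0.02, 0, 4, 0.6, 0.03, 0, 5, 0.72, 0.04, 0, 6, 0.84, 0.05, 0, 7, 0.96, 0.07, 0, 8]

```text
t: 11.5
tool_pos: [0.4544, -0.1143, 0.1765]
orientation: [2.668, 1.658, -0.004]
force: [-8.4, -4.2, 3.8]
opening: 0.0007
gripper_force: 4.4
```

```bash
python3 -c "
from h import *
tq()"
```

```text
t 11.5 th 155.0 r 68.0 z 0.1765 yang -26.3 F [-8.4 -4.2  3.8] rxF 0.5 Mz -0.065 sum 0.435
```

Torque rose from about 0.26 to 0.45 N m, so the plate is gripping. One small step will confirm it.

Request:
play_rows:
  targets: [0.04, 0, 0, 0.3, 0.08, 0, 0, 0.6, 0.12, 0, 0, 1, 0.16, 0, 0, 1.3]

```text
t: 11.83
tool_pos: [0.455, -0.1129, 0.1766]
orientation: [2.686, 1.628, -0.004]
force: [-9.2, -2.8, 3.7]
opening: 0.0003
gripper_force: 4.5
```

```bash
python3 -c "
from h import *
tq()"
```

```text
t 11.83 th 153.7 r 68.0 z 0.1766 yang -27.6 F [-9.2 -2.8  3.7] rxF 0.447 Mz -0.042 sum 0.405
```

Request:
play_rows:
  targets: [0.04, 0, 0, 0.3, 0.08, 0, 0, 0.6, 0.12, 0, 0, 1, 0.16, 0, 0, 1.3]

```text
t: 12.17
tool_pos: [0.4557, -0.1115, 0.1765]
orientation: [2.704, 1.598, -0.005]
force: [-8.9, -5.1, 4.7]
opening: 0.0007
gripper_force: 4.8
```

```bash
python3 -c "
from h import *
tq()"
```

```text
t 12.17 th 152.5 r 68.0 z 0.1765 yang -28.9 F [-8.9 -5.1  4.7] rxF 0.587 Mz -0.08 sum 0.507
```

Request:
play_rows:
  targets: [-0.6, 0, 0, 0, -1.2, 0, 0, 0, -1.2, 0, 0, 0, -1.2, 0, -2, 0, -1.2, 0, -5, 0, -1.2, 0, -9, 0, -1.2, 0, -10, 0, -1.2, 0, -10, 0]

```text
t: 12.83
tool_pos: [0.4532, -0.1218, 0.2805]
orientation: [2.698, 1.597, 0.008]
force: [0.2, -0.2, 0.2]
opening: 0.0003
gripper_force: 0.0
```

Run:
```python
from h import *
tq(); c=cam('side'); b=cv2.resize(c['image'][140:300,240:440],None,fx=3.5,fy=3.5,interpolation=cv2.INTER_CUBIC); cv2.imwrite('pics/end.png',b[:,:,::-1])
```

```text
t 12.83 th 161.4 r 66.3 z 0.2805 yang -28.7 F [ 0.2 -0.2  0.2] rxF 0.007 Mz -0.04 sum -0.033
```

View pics/end.png

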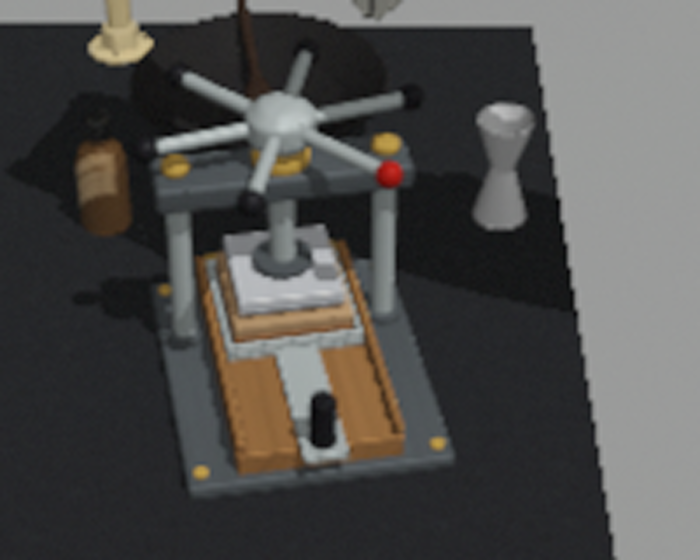

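The tray is home with the coasters in it under the plate at (290,280). The wheel stands with its red ball at (390,175), the bystanders are in place, and the gripper is clear.

```bash
python3 -c "
from h import *
print(workorder.close_job())"
```

```text
the job is handed in; nothing more can be done
None
```

The job is handed in: the tray is home against the stop, and the coasters are clamped at about 30 N, judged from a wheel torque of about 0.5 N m. The glass, bitters bottle and jigger were not touched. The hand-in call gave no verdict.

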